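Wedge the rocking pouring stand level

ROBOT

A 6-joint arm with a two-finger parallel gripper is mounted at the origin on the work surface. World frame = base frame: x ahead of the robot, y to its left, z up, the work surface at z = 0. Lengths are in m, angles in rad, forces in N, time in s.
With the tool pointing down it reaches from about 0.325 to 0.85 m from the base axis. Payload 4.4 kg.
Tool frame: the origin (TCP) lies between the finger pads; the fingertips stand ctrl.tips_ahead ahead of it and the grasp point (between the pads) lies 8 mm behind it (ctrl.tips_ahead is the distance from the TCP to the fingertips, in m); y points along the fingers, z is the direction in which the jaws open and shut, and the axes are right-handed (so a half turn about y gives the same grasp; the last joint's range is limited). The gripper opens to 94 mm and grips with 3 to 60 N. Pads are 16 mm wide; open, the fingers measure 119 mm over their backs; the gripper's body (75 mm by 177 mm) begins 78 mm behind the grasp point.
Start: joints at [-1.484, 0.207, 1.542, -0, 1.393, -0.15], TCP at [0.135, -0.559, 0.216] pointing down, gripper open.
Joint ranges: [-2.73, 2.73], [-0.86, 2.22], [0.23, 2.46], [-1.11, 4.25], [0.08, 2.63], [-2.82, 2.82]. Speed limits (rad/s): [2.79, 2.79, 3.14, 3.14, 3.14, 3.14].

INTERFACE

Orientations are given as a unit quaternion [w, x, y, z].
In Python, from plant import ctrl, solver, camera gives the robot as it stands. Calls block until the motion is done:
- ctrl.move_to(position, orientation): joint-space move of the TCP to a pose.
- ctrl.move_l(position, ori=None, max_speed=0.15, stop_force=None): straight line of the TCP; ori=None keeps the orientation; max_speed is the mean speed in m/s. With stop_force (N) it stops when the force on the tool has changed by that much, and returns True; else False.
- ctrl.set_joints(angles): joint-space move.
- ctrl.set_gripper(opening, squeeze=None): opening from 0.0 (shut) to 1.0 (fully open); squeeze is the grip in N (None keeps the last); returns when the fingers have stopped.
- ctrl.wait(seconds).
- solver.solve_ik(position, orientation): joint angles nearest the present ones, or None.
- camera(name): name is "scene" or "top" or "wrist"; returns a dict with "color" (480x640x3 uint8, blue, green, red), "depth" (480x640 float32, m along the optical axis (not along the pixel's ray), 0 where there is no reading), "camera_matrix" (3x3 intrinsics, pixels), "extrinsics" (4x4, takes a point from camera to world coordinates). Camera axes: x right, y up, looking along -z (the intrinsics and any distortion apply to the point x, -y, -z); pixel columns grow to the right and rows downward; lengths in m; the calibration is good to about 2 mm. A picture is of the moment at which its call begins.
A pose or a line that the arm cannot do raises ctrl.PlanningError and nothing moves.
- ctrl.hand_in(): hands the job in, once; it reports no verdict.
Readings, each from a call of its own:
- ctrl.current_t(): time.
- ctrl.current_joint_pos(): joint angles.
- ctrl.current_dq(): joint speeds.
- ctrl.current_effort(): joint torques, N m.
- ctrl.current_tcp_pos(): TCP position.
- ctrl.current_tool_rot(): TCP orientation.
- ctrl.current_force(): force on the tool from outside, world axes, zero at the start.
- ctrl.current_wrist_torque(): the same for the moment, N m.
- ctrl.current_grip_width(): opening from 0.0 (shut) to 1.0 (fully open).
Only numpy, scipy, OpenCV 4.12 (cv2) and the standard library are available. Lean on these libraries where they do the work, as an engineer would, in place of code of your own. Each camera call takes 0.05 s, during which the arm holds its last target.

TASK

The round board stands ready for a paint pour, but its wooden stand has lost the rubber foot of one leg, so it leans and rocks on that corner. Push the loose wooden wedge along the table, thin end first, under that bare leg until the board is level and the stand sits firmly on its three rubber feet and the wedge, no longer rocking. Only push the wedge, never pick it up; do not shove the stand away or upset the paint jar on the board, and leave the other things on the table alone.

Things in the scene. Friction and masses are not known exactly. Their poses are not given: they have to be found in the camera images.
- stand: Low wooden pouring stand, 0.94 kg: two crossed battens (290 x 36 x 20 mm, underside 52 mm up) carry a fixed round white board, 220 mm across. Four legs, 22 mm thick, under the batten ends, 130 mm from the centre on its +x, +y, -x, -y; the -y leg is the bare one. Origin: centre, in the plane of the rubber feet's undersides; z is the board's normal. It leans 4 degrees onto the bare leg at the start.
- bare_leg (a point): Lowest point of the bare leg's end (rounded wood, a half ball of radius 11 mm), on the leg's axis, 10 mm short of the plane of the rubber feet; rests on the table at the start. The stand is firm on all four legs with about 8 to 10.5 mm of wedge thickness under this leg's axis (nose 50 to 68 mm past it): less leaves foot_b in the air, more lifts foot_a and foot_c and shoves the stand.
- board_top (a point): Centre of the round board's upper face, 81 mm above the plane of the rubber feet; its z axis is the board's normal (vertical when the board is level).
- foot_a: Half-round black rubber foot of the stand's +x leg, 25 mm across, 10 mm high; origin at its lowest point. The three rubber feet are soft: each gives about 0.2 mm per newton, pressing up into its leg, 5 mm at most.
- foot_b: The same rubber foot on the +y leg, opposite the bare leg: in the air at the start.
- foot_c: The same rubber foot on the -x leg.
- wedge: Loose plain beech wedge lying flat on the table, 45 g, 110 mm long (its x), 45 mm wide (its y), 1.5 mm thick at the nose (+x end), rising straight to 16 mm at the square butt (-x end). Origin: centre of its underside. Lies in front of the bare leg with its nose roughly towards it, up to some 20 mm out of line and 20 degrees askew.
- wedge_nose (a point): Middle of the wedge's thin front edge, at its underside.
- wedge_butt (a point): Middle of the lower edge of the wedge's square 16 mm high rear face.
- jar: Closed paint jar, 60 mm across, 75 mm high, about 0.26 kg, standing on the board between its centre and the bare leg. Origin: centre of its underside.
- cup: Empty clear plastic cup, 74 mm across, 95 mm high, on the table. Origin: centre of its underside. Leave alone.
- tumbler: Empty white plastic cup, 72 mm across, 90 mm high, on the table. Origin: centre of its underside. Leave alone.
- memo: Block of memo paper, 90 x 90 x 45 mm, on the table. Origin: centre of its underside. Leave alone.
- brush: Paint brush, 190 mm long, lying on the table along its x. Leave alone.
Mind the look-alikes: they are no part of the job. Of the things that look like the wedge, the smallest one is meant.

How it is judged:
At the end, for the whole second after the job is handed in: The wedge lies flat on the table under the bare leg and carries more than 0.8 N of it, each of the three rubber feet carries more than 0.4 N, the board is level within 0.7 degrees, the stand is within 25 mm of where it stood, the jar stands upright on the board, and all is at rest (contact force between wedge and stand above 0.8 N and contact force between each of foot_a, foot_b, foot_c and anything else above 0.4 N and angle between board_top's own z axis and vertical below 0.012 rad and horizontal distance between bare_leg and wedge below 0.05 m and angle between wedge's own z axis and vertical below 0.04 rad and height (world z) of wedge below 0.003 m and distance of stand from where it was at the start of the episode below 0.025 m and angle between jar's own z axis and vertical below 0.05 rad and height (world z) of jar above 0.06 m and linear speed of each of wedge, stand below 0.01 m/s); the robot touches nothing.
It fails at once if the wedge is lifted off the table or tipped up (height (world z) of wedge above 0.012 m or angle between wedge's own z axis and vertical above 0.25 rad).
It fails at once if the stand is shoved more than 25 mm or lifted (distance of stand from where it was at the start of the episode above 0.025 m or height (world z) of stand above 0.015 m).
It fails at once if the jar is knocked over or off its place (distance of jar from where it was at the start of the episode above 0.035 m or angle between jar's own z axis and vertical above 0.3 rad).
It fails at once if a cup, the memo block or the brush is disturbed (distance of any of cup, tumbler, memo, brush from where it was at the start of the episode above 0.02 m).
It also fails if it takes over 58 s, if anything falls off the work surface, if the arm or the gripper's body presses on something with over 40 N, if the wrist force passes 120 N, or if a joint passes its speed limit or range.

## Working session

There is one attempt and no reset: what is moved stays moved. The work goes in short steps, each a Python script; the robot and the scene stay as the last script left them, time stands still between calls to the robot, and variables do not carry over. Pictures are saved under pics/ and viewed, and the job is handed in when it is done.

```bash
ls; mkdir -p pics; python3 - <<'E'
from plant import ctrl,solver,camera
import cv2,numpy as np
for n in ["scene","top","wrist"]:
    c=camera(n); cv2.imwrite(f"pics/{n}0.png",c["color"]); np.savez(f"{n}0.npz",**c)
    print(n,c["camera_matrix"].round(1).tolist(),c["extrinsics"].round(3).tolist(),[k for k in c])
print(ctrl.current_t(),ctrl.tips_ahead,ctrl.current_tool_rot(),ctrl.current_force())
E
```

```text
pics
scene [[480.4, 0.0, 311.4], [0.0, 480.4, 248.3], [0.0, 0.0, 1.0]] [[-0.083, -0.82, 0.566, 1.159], [0.997, -0.074, 0.038, 0.065], [0.011, 0.567, 0.824, 1.002], [0.0, 0.0, 0.0, 1.0]] ['color', 'depth', 'camera_matrix', 'extrinsics']
top [[582.5, 0.0, 326.0], [0.0, 582.5, 235.9], [0.0, 0.0, 1.0]] [[0.02, 0.995, -0.096, 0.37], [-1.0, 0.022, 0.016, 0.024], [0.018, 0.096, 0.995, 1.579], [0.0, 0.0, 0.0, 1.0]] ['color', 'depth', 'camera_matrix', 'extrinsics']
wrist [[401.8, 0.0, 321.0], [0.0, 401.8, 239.8], [0.0, 0.0, 1.0]] [[0.233, 0.945, 0.23, 0.202], [-0.972, 0.227, 0.052, -0.543], [-0.003, -0.236, 0.972, 0.383], [0.0, 0.0, 0.0, 1.0]] ['color', 'depth', 'camera_matrix', 'extrinsics']
0.15 0.011 [ 0.08356731 -0.08350033  0.70278959 -0.70152049] [ 0.55084121  0.3453899  -0.14337862]
```

View pics/scene0.png

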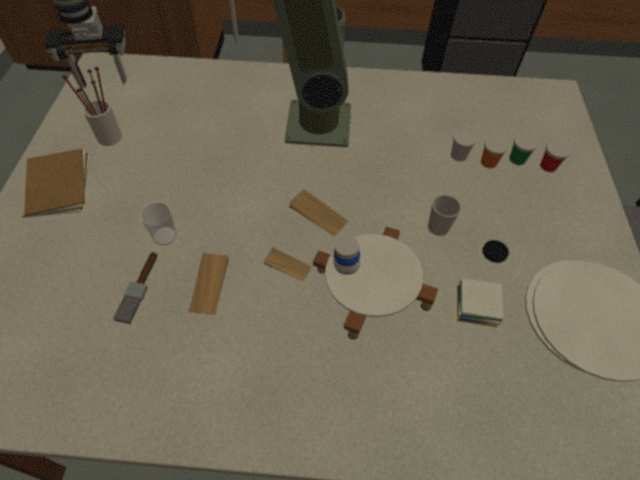

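View pics/top0.png

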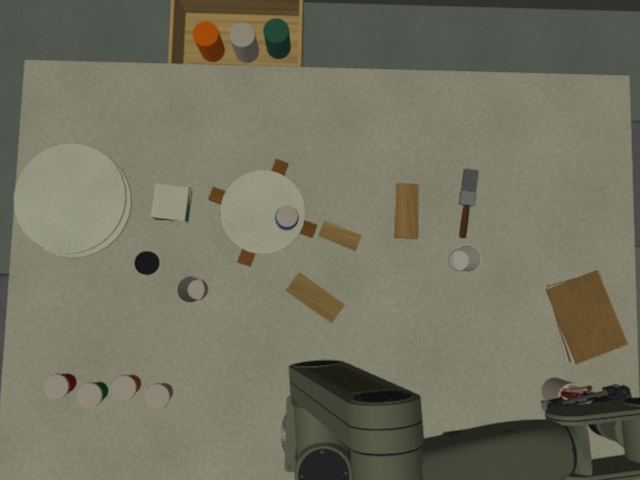

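View pics/wrist0.png

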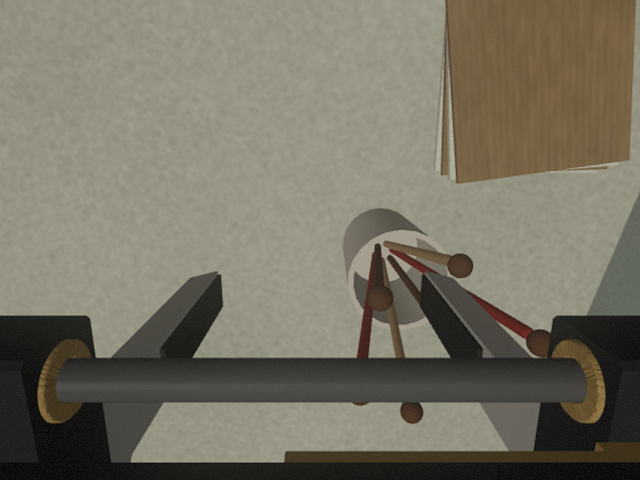

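The top view shows the stand at about (262,211), with the jar at (287,217) towards the bare batten end at (309,229). The smallest wedge is at (340,235), and the larger look-alikes are at (315,297) and (407,210). Next I'll get rough positions from rays.

```bash
cat > h.py <<'E'
import numpy as np,cv2
def ray(c,uv,z):
    K=c["camera_matrix"];T=c["extrinsics"]
    uv=np.atleast_2d(np.asarray(uv,float))
    d=np.c_[(uv[:,0]-K[0,2])/K[0,0],-(uv[:,1]-K[1,2])/K[1,1],-np.ones(len(uv))]@T[:3,:3].T
    o=T[:3,3]; s=(z-o[2])/d[:,2]
    return o+s[:,None]*d
def proj(c,P):
    K=c["camera_matrix"];T=c["extrinsics"]
    q=(np.atleast_2d(P)-T[:3,3])@T[:3,:3]
    return np.c_[K[0,0]*q[:,0]/-q[:,2]+K[0,2],-K[1,1]*q[:,1]/-q[:,2]+K[1,2]]
def brown(c,smin=70,amin=60):
    h=cv2.cvtColor(c["color"],cv2.COLOR_BGR2HSV)
    m=cv2.inRange(h,(5,smin,30),(25,255,255))
    cs,_=cv2.findContours(m,cv2.RETR_EXTERNAL,cv2.CHAIN_APPROX_NONE)
    return m,[k for k in cs if cv2.contourArea(k)>amin]
E
python3 - <<'E'
from h import *
for n in ["top","scene"]:
    c=dict(np.load(n+"0.npz")); m,cs=brown(c)
    print(n)
    for k in cs:
        r=cv2.minAreaRect(k)
        ctr=np.array(r[0]); b=cv2.boxPoints(r)
        print(ctr.round(),np.round(r[1]),cv2.contourArea(k),ray(c,ctr,0.01).round(3)[0,:2],ray(c,ctr,.065).round(3)[0,:2], c["color"][int(ctr[1]),int(ctr[0])])
E
```

```text
top
[576. 392.] [10. 32.] 106.5 [ 0.119 -0.673] [ 0.127 -0.648] [57 65 82]
[136. 381.] [18.  8.] 69.5 [0.126 0.49 ] [0.135 0.474] [18 40 71]
[315. 297.] [57. 24.] 1283.0 [0.355 0.025] [0.356 0.025] [ 53  91 111]
[585. 317.] [83. 61.] 4454.5 [ 0.318 -0.703] [ 0.32  -0.677] [ 45  80 103]
[245. 257.] [14. 14.] 173.5 [0.458 0.215] [0.455 0.208] [30 63 94]
[340. 235.] [41. 17.] 636.0 [ 0.524 -0.038] [ 0.519 -0.036] [ 53  95 115]
[308. 229.] [14. 14.] 165.5 [0.54  0.048] [0.534 0.047] [26 59 91]
[464. 221.] [ 7. 33.] 172.0 [ 0.57  -0.376] [ 0.563 -0.362] [25 42 66]
[216. 195.] [14. 14.] 166.5 [0.627 0.3  ] [0.618 0.29 ] [30 64 95]
[406. 210.] [55. 24.] 1218.5 [ 0.595 -0.218] [ 0.587 -0.209] [ 56  93 120]
[280. 166.] [14. 13.] 153.5 [0.709 0.13 ] [0.697 0.126] [29 63 95]
[236.  33.] [ 66. 135.] 8554.0 [1.085 0.263] [1.06  0.255] [113 128 136]
scene
[ 32. 463.] [67. 24.] 1027.0 [ 1.02  -0.472] [ 1.028 -0.442] [22 29 48]
[353. 324.] [18. 26.] 363.5 [0.676 0.129] [0.703 0.126] [39 63 95]
[473. 319.] [50. 19.] 102.0 [0.641 0.403] [0.669 0.384] [55 55 53]
[426. 297.] [18. 25.] 335.0 [0.59 0.3 ] 
[... 534 characters left out ...]
.] [22. 19.] 282.0 [0.119 0.509] [0.176 0.484] [14 35 78]
[81. 94.] [52. 10.] 242.0 [-0.053 -0.764] [ 0.014 -0.718] [49 68 85]
[99. 90.] [47. 11.] 148.5 [-0.08  -0.714] [-0.012 -0.671] [ 89 107 114]
[83. 46.] [ 8. 51.] 225.0 [-0.307 -0.85 ] [-0.225 -0.799] [ 9 34 51]
[285.  51.] [25.  6.] 67.0 [-0.349 -0.143] [-0.265 -0.131] [37 52 68]
[586.  22.] [ 43. 107.] 3930.0 [-0.648  0.96 ] [-0.548  0.91 ] [25 43 64]
[384.  16.] [ 31. 100.] 2524.5 [-0.612  0.204] [-0.514  0.196] [36 50 69]
[256.  12.] [23. 45.] 851.5 [-0.59  -0.282] [-0.493 -0.263] [17 45 65]
[160.  30.] [ 59. 143.] 6130.0 [-0.435 -0.611] [-0.347 -0.573] [18 27 49]
[36. 34.] [67. 71.] 3276.5 [-0.366 -1.044] [-0.282 -0.982] [15 27 51]
```

```bash
cat >> h.py <<'E'
from scipy.spatial.transform import Rotation as R
def quat(xdir):  # tool y down, tool x horizontal along xdir
    x=np.array([xdir[0],xdir[1],0.]);x/=np.linalg.norm(x);y=np.array([0,0,-1.]);z=np.cross(x,y)
    q=R.from_matrix(np.c_[x,y,z]).as_quat(); return np.r_[q[3],q[:3]]
E
python3 - <<'E'
from h import *
from plant import ctrl,solver
q=ctrl.current_tool_rot();M=R.from_quat(np.r_[q[1:],q[0]]).as_matrix();print(M.round(3))
off=np.array([.202-.135,-.543+.559,.383-.216]);print("cam in tool",M.T@off)
p=np.array([.33,.945])
for s in (1,-1):
    for pos in ([.51,-.11,.25],[.51,-.11,.016],[.53,-.02,.016]):
        print(s,pos,solver.solve_ik(np.array(pos),quat(s*p)))
E
```

```text
[[-0.972 -0.     0.235]
 [-0.235  0.002 -0.972]
 [-0.    -1.    -0.002]]
cam in tool [-6.89348747e-02 -1.66978939e-01 -1.29954262e-04]
1 [0.51, -0.11, 0.25] None
1 [0.51, -0.11, 0.016] None
1 [0.53, -0.02, 0.016] None
-1 [0.51, -0.11, 0.25] [-3.78413320e-01  6.74027360e-02  1.62876250e+00 -4.44089210e-16
  1.44542741e+00 -4.24457140e-02]
-1 [0.51, -0.11, 0.016] [-3.78413320e-01  3.54930428e-01  1.82353927e+00 -4.44089210e-16
  9.63122956e-01 -4.24457140e-02]
-1 [0.53, -0.02, 0.016] [-2.00967937e-01  3.69831805e-01  1.80191749e+00 -4.44089210e-16
  9.69843354e-01  1.34999669e-01]
```

```bash
cat >> h.py <<'E'
def qtilt(p,t): # push dir p (xy), lean back t
    p=np.r_[np.array(p,float)/np.linalg.norm(p),0];Z=np.array([0,0,1.])
    y=p*np.sin(t)-Z*np.cos(t);x=-(p*np.cos(t)+Z*np.sin(t));z=np.cross(x,y)
    q=R.from_matrix(np.c_[x,y,z]).as_quat(); return np.r_[q[3],q[:3]]
E
python3 - <<'E'
from h import *
from plant import ctrl,solver,camera
p=np.array([.33,.945])
for i,(pos,t) in enumerate([([.50,-.10,.26],.25),([.47,-.20,.16],.6)]):
    print(solver.solve_ik(np.array(pos),qtilt(p,t)))
    ctrl.move_to(np.array(pos),qtilt(p,t)); ctrl.wait(.3)
    c=camera("wrist"); cv2.imwrite(f"pics/w{i+1}.png",c["color"]); np.savez(f"w{i+1}.npz",**c)
    print(ctrl.current_t(),c["extrinsics"].round(3).tolist())
E
```

```text
[-0.53005623  0.03116144  1.66727185  0.24593458  1.49471866 -0.21922941]
2.6083 [[0.943, 0.332, -0.003, 0.509], [-0.332, 0.943, -0.012, -0.078], [-0.001, 0.012, 1.0, 0.439], [0.0, 0.0, 0.0, 1.0]]
[-0.900414    0.28617983  1.69627811  0.4980805   1.51734712 -0.68343507]
3.6 [[0.945, 0.306, -0.118, 0.459], [-0.328, 0.884, -0.333, -0.236], [0.002, 0.353, 0.936, 0.338], [0.0, 0.0, 0.0, 1.0]]
```

View pics/w1.png

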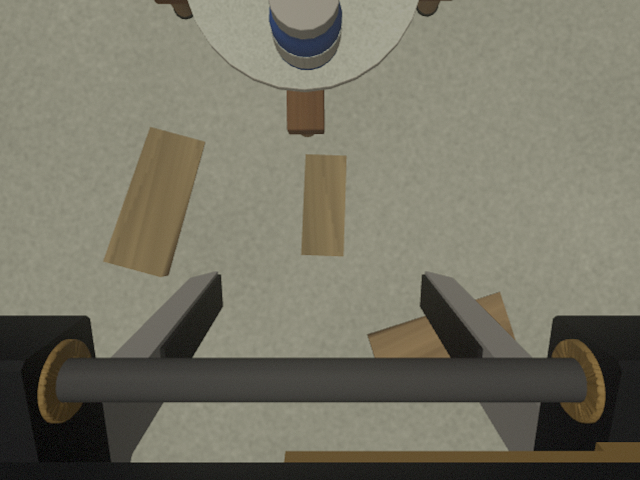

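View pics/w2.png

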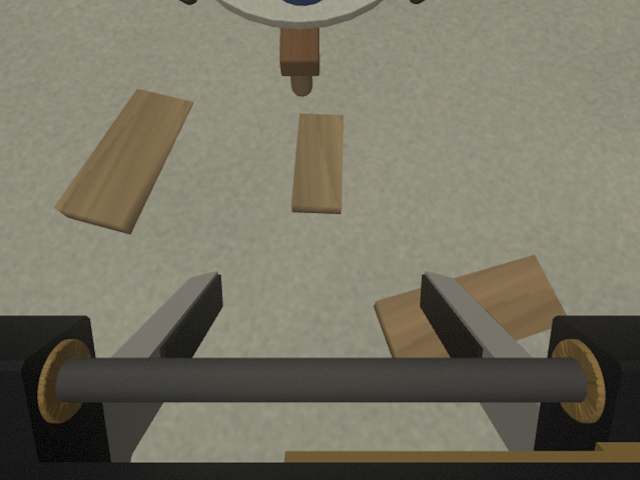

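w1 shows the wedge at x 302–347, y 154–256, with its nose up. The batten end is at (306,112) and the leg tip peeks out at (307,134). In w2 the bare leg's end is at (301,94) and the wedge outline is (299,114)–(343,213). Now for exact geometry.

```bash
python3 - <<'E'
from h import *
for n in ["w1","w2"]:
    c=dict(np.load(n+".npz")); m,cs=brown(c,60,300)
    for k in cs:
        r=cv2.minAreaRect(k)
        if not(260<r[0][0]<360 and r[0][1]<260): continue
        ap=cv2.approxPolyDP(k,4,True)[:,0]
        print(n,np.round(r[0]),np.round(r[1]),ap.tolist())
        print('  z0 ',ray(c,ap,0).round(4)[:,:2].tolist())
        print('  z16',ray(c,ap,.016).round(4)[:,:2].tolist())
        print('  z50',ray(c,ap,.050).round(4)[:,:2].tolist())
        print(' z70',ray(c,ap,.070).round(4)[:,:2].tolist())
    cv2.imwrite(f"pics/z_{n}.png",cv2.resize(c["color"][60:270,240:400],None,fx=4,fy=2.8 if 0 else 2.8,interpolation=cv2.INTER_CUBIC))
E
```

```text
w1 [324. 205.] [ 42. 101.] [[306, 154], [301, 254], [343, 255], [346, 156]]
  z0  [[0.5261, 0.0211], [0.4846, -0.0804], [0.5275, -0.0966], [0.5666, 0.0045]]
  z16 [[0.5254, 0.0175], [0.4855, -0.0803], [0.5269, -0.0959], [0.5645, 0.0015]]
  z50 [[0.5241, 0.0098], [0.4874, -0.0801], [0.5254, -0.0945], [0.5601, -0.0049]]
 z70 [[0.5233, 0.0053], [0.4885, -0.08], [0.5246, -0.0937], [0.5574, -0.0087]]
w1 [306. 113.] [46. 37.] [[287, 90], [289, 133], [323, 133], [323, 90]]
  z0  [[0.5297, 0.0945], [0.5161, 0.0491], [0.5513, 0.0367], [0.567, 0.0814]]
  z16 [[0.5289, 0.0882], [0.5159, 0.0444], [0.5497, 0.0325], [0.5649, 0.0755]]
  z50 [[0.5273, 0.0748], [0.5153, 0.0346], [0.5464, 0.0236], [0.5603, 0.0632]]
 z70 [[0.5264, 0.0669], [0.515, 0.0288], [0.5445, 0.0184], [0.5577, 0.0559]]
w2 [317. 163.] [50. 99.] [[300, 113], [292, 210], [340, 213], [343, 115]]
  z0  [[0.5265, 0.0216], [0.4858, -0.0794], [0.5266, -0.0967], [0.5672, 0.005]]
  z16 [[0.5233, 0.0094], [0.4845, -0.0868], [0.5234, -0.1033], [0.562, -0.0064]]
  z50 [[0.5165, -0.0165], [0.4818, -0.1025], [0.5166, -0.1174], [0.5511, -0.0307]]
 z70 [[0.5125, -0.0317], [0.4802, -0.1118], [0.5126, -0.1256], [0.5447, -0.0449]]
w2 [299.  61.] [69. 38.] [[280, 27], [281, 73], [291, 77], [296, 94], [306, 95], [311, 76], [318, 74], [318, 27]]
  z0  [[0.5417, 0.1403], [0.5235, 0.0774], [0.5319, 0.0688], [0.5301, 0.0458], [0.5395, 0.0412], [0.5524, 0.0631], [0.5603, 0.0633], [0.5821, 0.1264]]
  z16 [[0.5378, 0.1225], [0.5204, 0.0625], [0.5285, 0.0544], [0.5267, 0.0325], [0.5357, 0.0281], [0.548, 0.049], [0.5555, 0.0491], [0.5762, 0.1093]]
  z50 [[0.5295, 0.0846], [0.5139, 0.031], [0.5211, 0.0237], [0.5195, 0.0041], [0.5276, 0.0002], [0.5386, 0.0189], [0.5453, 0.019], [0.5638, 0.0728]]
 z70 [[0.5246, 0.0623], [0.5101, 0.0124], [0.5168, 0.0056], [0.5153, -0.0126], [0.5228, -0.0162], [0.533, 0.0012], [0.5393, 0.0012], [0.5565, 0.0513]]
```

View pics/z_w2.png

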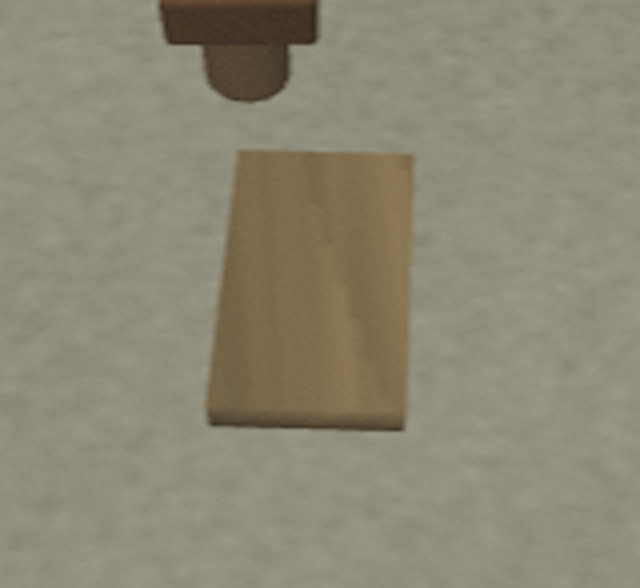

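```bash
python3 - <<'E'
from h import *
from plant import ctrl,solver,camera
a=dict(np.load("w2.npz")); print("leg ground pt w2",ray(a,[[302,96.3]],0)); b=dict(np.load("w1.npz"))
print("proj of leg guess in w1 (bottom/top of ball)",proj(b,[[.5365,.048,.011],[.5365,.048,0]]))
h=np.array([.372,.928]);n=np.array([-h[1],h[0]]);B=np.array([.506,-.0885]);C=B+.04*h
def P(xy,z): return np.r_[xy,z]
q=qtilt(n,0.)
for xy,z in ((C-n*.06,.12),(C-n*.06,.0135),(C-n*.008,.0135)): print(solver.solve_ik(P(xy,z),q))
E
```

```text
leg ground pt w2 [[0.53504399 0.04096513 0.        ]]
proj of leg guess in w1 (bottom/top of ball) [[306.49962412 124.76759839]
 [306.86889701 127.76617356]]
[-2.75987421e-01  3.14390447e-01  1.61755516e+00 -4.44089210e-16
  1.20964705e+00 -1.46553443e+00]
[-2.75987421e-01  4.60696763e-01  1.67230032e+00 -4.44089210e-16
  1.00859557e+00 -1.46553443e+00]
[-2.65554986e-01  3.75325297e-01  1.80086493e+00 -4.44089210e-16
  9.65402425e-01 -1.45510199e+00]
```

```bash
python3 - <<'E'
from h import *
from plant import ctrl,solver,camera
h=np.array([.372,.928]);n=np.array([-h[1],h[0]]);B=np.array([.506,-.0885]);C=B+.04*h
def P(xy,z): return np.r_[xy,z]
q=qtilt(n,0.)
ctrl.set_gripper(0.40)
ctrl.move_to(P(C-n*.062,.12),q)
ctrl.move_l(P(C-n*.062,.0135),max_speed=.1)
ctrl.wait(.2);c=camera("wrist"); cv2.imwrite("pics/w3.png",c["color"])
print(ctrl.move_l(P(C-n*.036,.0135),max_speed=.04,stop_force=15))
print(ctrl.move_l(P(C-n*.0085,.0135),max_speed=.03,stop_force=15),ctrl.current_force())
ctrl.wait(.2);c=camera("wrist"); cv2.imwrite("pics/w4.png",c["color"])
ctrl.move_l(P(C-n*.03,.0135),max_speed=.1)
ctrl.move_l(P(C-n*.05,.16),max_speed=.2)
p=h
ctrl.move_to(np.array([.47,-.20,.16]),qtilt([.33,.945],.6)); ctrl.wait(.3)
c=camera("wrist"); cv2.imwrite("pics/w5.png",c["color"]); np.savez("w5.npz",**c)
m,cs=brown(c,60,300)
for k in cs:
    r=cv2.minAreaRect(k)
    if not(230<r[0][0]<370 and r[0][1]<260): continue
    ap=cv2.approxPolyDP(k,4,True)[:,0]
    print(ap.tolist(),ray(c,ap,0).round(4)[:,:2].tolist())
print(ctrl.current_t())
E
```

```text
False
False [ 0.25860438 -0.58203275 -0.67304238]
[[279, 112], [268, 209], [316, 212], [322, 115]] [[0.5057, 0.0301], [0.4644, -0.0706], [0.5052, -0.088], [0.5459, 0.0123]]
[[281, 27], [282, 73], [292, 77], [298, 95], [307, 95], [312, 76], [319, 74], [319, 27]] [[0.5417, 0.1402], [0.5235, 0.0773], [0.5319, 0.0687], [0.5306, 0.0442], [0.5394, 0.0412], [0.5523, 0.0631], [0.5602, 0.0632], [0.5819, 0.1263]]
11.325
```

View pics/w5.png

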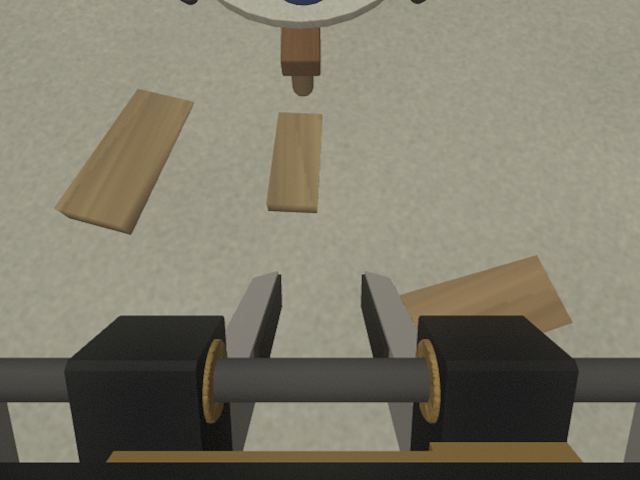

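View pics/w4.png

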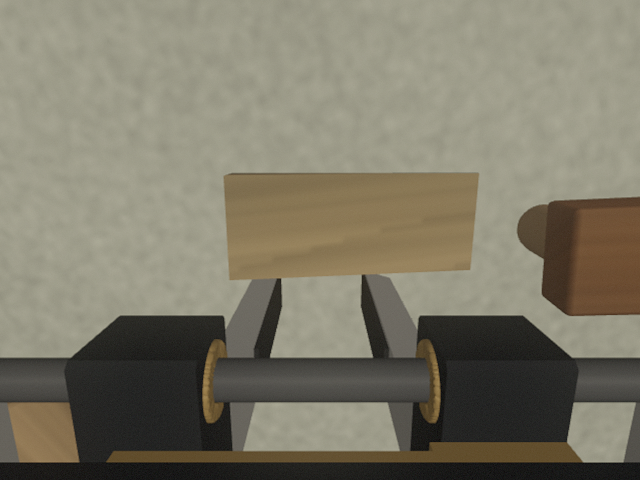

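The lateral offset to the leg is now about 0, so I'll push along the heading until the nose is about 45 mm past the leg, then look.

```bash
cat > push.py <<'E'
from h import *
from plant import ctrl,solver,camera
B=np.array([.4848,-.0793]);N=np.array([.5258,.0212]);h=(N-B)/np.linalg.norm(N-B);L=np.array([.5363,.0459])
t=.3;q=qtilt(h,t);Z=.0155
N=B+.11*h
def pos(s,z=Z): return np.r_[L+h*(s-.11-.0109),z]  # s= nose past leg
E
python3 - <<'E'
from push import *
print((L-N)@h)
ctrl.set_gripper(0.16)
ctrl.move_to(pos(-.06,.10),q)
ctrl.move_l(pos(-.06),max_speed=.1)
print(ctrl.move_l(pos(-.0),max_speed=.04,stop_force=20),ctrl.current_force())
for s in (.02,.035,.045):
    print(s,ctrl.move_l(pos(s),max_speed=.03,stop_force=20),ctrl.current_force().round(2),ctrl.current_tcp_pos().round(4))
ctrl.wait(.2)
for n in("wrist","scene","top"):
    c=camera(n); cv2.imwrite(f"pics/{n}6.png",c["color"]); np.savez(n+"6.npz",**c)
print(ctrl.current_t())
s=cv2.imread("pics/scene6.png")[200:350,230:460];cv2.imwrite("pics/scene6z.png",cv2.resize(s,None,fx=3.4,fy=3.4,interpolation=cv2.INTER_CUBIC))
E
```

```text
0.02537775416734917
False [-0.61201527 -2.45510473 -0.82310644]
0.02 False [-0.13 -0.78 -0.09] [ 0.4982 -0.047   0.0155]
0.035 False [-0.6  -0.8   1.06] [ 0.5039 -0.0332  0.0155]
0.045 False [ 0.35  0.5  -0.06] [ 0.5077 -0.024   0.0155]
17.3083
```

View pics/wrist6.png

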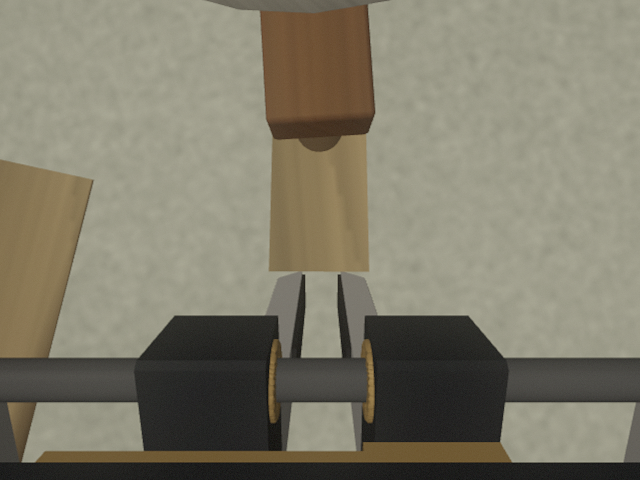

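View pics/scene6z.png

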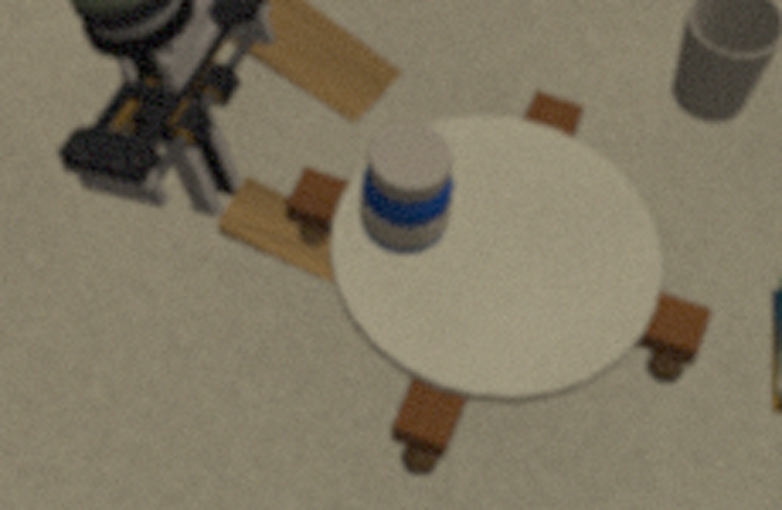

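Wrist6 shows the wedge centred under the leg: leg end at (320,151), butt top edge at (320,271). I'll check how far the stand has moved and the board's tilt from the depth, before and after.

```bash
cat >> h.py <<'E'
def cloud(c):
    K=c["camera_matrix"];T=c["extrinsics"];d=c["depth"];v,u=np.indices(d.shape)
    X=np.stack([(u-K[0,2])/K[0,0]*d,-(v-K[1,2])/K[1,1]*d,-d],-1)
    return X@T[:3,:3].T+T[:3,3]
def board(c,ctr=(.576,.168)):
    W=cloud(c);ok=c["depth"]>0
    r=np.hypot(W[...,0]-ctr[0],W[...,1]-ctr[1])
    jd=(W[...,0]-ctr[0])*-.33+(W[...,1]-ctr[1])*-.945
    s=ok&(r<.10)&(jd<.01)&(abs(W[...,2]-.081)<.02)
    tb=ok&(r<.26)&(r>.18)&(abs(W[...,2])<.012)
    out=[]
    for m in (s,tb):
        Q=W[m];A=np.c_[Q[:,:2]-ctr,np.ones(len(Q))]
        for _ in range(3):
            k=np.linalg.lstsq(A,Q[:,2],rcond=None)[0];e=Q[:,2]-A@k;g=abs(e)<3*e.std();A,Q=A[g],Q[g]
        out.append(k)
    b,t=out; g=b-t
    # tilt along bare dir and across, deg
    u=np.array([-.33,-.945]);w=np.array([.945,-.33])
    return np.degrees([g[:2]@u,g[:2]@w]).round(2),g[2].round(4),t.round(4)
E
cat > chk.py <<'E'
from h import *
def ends(c):
    m,cs=brown(c,70,60)
    return m,cs
def legpt(c,u,v,zc):
    o=c["extrinsics"][:3,3]; g=ray(c,[[u,v]],zc-.011)[0]; d=g[:2]-o[:2];dist=np.linalg.norm(d);e=np.arctan2(o[2]-g[2],dist)
    return g[:2]+d/dist*.011*np.tan(e/2)
E
python3 - <<'E'
from chk import *
for n in ("top0","scene0","top6","scene6"):
    print(n,board(dict(np.load(n+".npz"))))
c=dict(np.load("wrist6.npz"))
print("leg",legpt(c,320,151.5,.0074+.011),"butt top",ray(c,[[320,271]],.016))
for n in ("top0","top6"):
    c=dict(np.load(n+".npz"));m,cs=ends(c)
    print(n,[np.round(cv2.minAreaRect(k)[0],1).tolist() for k in cs if cv2.contourArea(k)<260 and 190<cv2.minAreaRect(k)[0][0]<330 and 150<cv2.minAreaRect(k)[0][1]<280])
E
```

```text
top0 (array([-4.1 ,  0.07]), np.float64(0.0794), array([-0.0021, -0.0032,  0.0004]))
scene0 (array([-4.11, -0.04]), np.float64(0.0793), array([-0.0008,  0.0005, -0.0008]))
top6 (array([-0.78,  0.1 ]), np.float64(0.0793), array([-0.0018, -0.0025,  0.0003]))
scene6 (array([-0.61,  0.04]), np.float64(0.0795), array([-0.0003,  0.0011, -0.001 ]))
leg [0.5371718  0.04694679] butt top [[ 0.51273374 -0.01306807  0.016     ]]
top0 [[245.4, 257.3], [308.1, 228.7], [216.2, 194.9], [279.6, 166.3]]
top6 [[244.2, 256.9], [215.0, 194.7], [278.2, 166.0]]
```

The tilt gauge reads 4.1° before (4.0° nominal) and about 0.7° now, and the stand has moved only 1–3 mm. I'll push the last stretch to about 60 mm, withdraw and check.

```bash
python3 - <<'E'
from push import *
from chk import *
for s in (.053,.0605):
    print(s,ctrl.move_l(pos(s),max_speed=.02,stop_force=20),ctrl.current_force().round(2))
ctrl.move_l(pos(.04),max_speed=.05)
ctrl.move_l(pos(.0),max_speed=.1);ctrl.wait(.2)
for n in("wrist","scene","top"):
    c=camera(n); cv2.imwrite(f"pics/{n}7.png",c["color"]); np.savez(n+"7.npz",**c)
    if n!="wrist": print(n,board(c))
print(ctrl.current_t())
c=dict(np.load("top7.npz"));m,cs=ends(c)
print([np.round(cv2.minAreaRect(k)[0],1).tolist() for k in cs if cv2.contourArea(k)<260 and 190<cv2.minAreaRect(k)[0][0]<330 and 150<cv2.minAreaRect(k)[0][1]<280])
s=cv2.imread("pics/scene7.png")[200:350,230:460];cv2.imwrite("pics/scene7z.png",cv2.resize(s,None,fx=3.4,fy=3.4,interpolation=cv2.INTER_CUBIC))
E
```

```text
0.053 False [-1.36 -2.13 -0.64]
0.0605 False [-1.83 -4.28  1.36]
scene (array([-0.03,  0.02]), np.float64(0.0802), array([-0.0001,  0.0011, -0.001 ]))
top (array([-0.19,  0.05]), np.float64(0.0799), array([-0.0022, -0.002 ,  0.0003]))
19.8417
[[244.0, 256.8], [214.8, 194.7], [278.0, 165.9]]
```

View pics/wrist7.png

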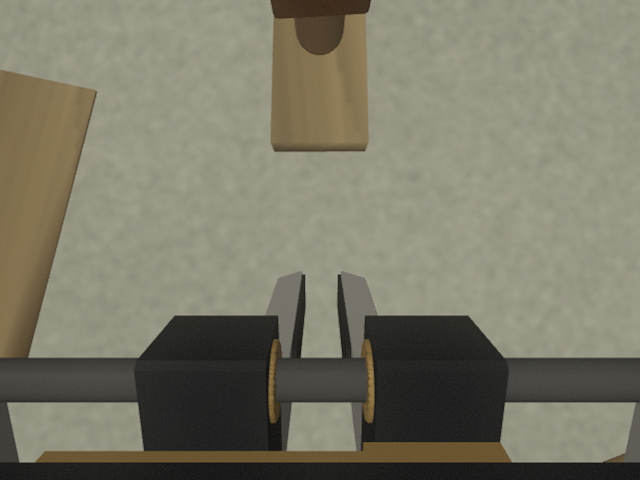

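View pics/scene7z.png

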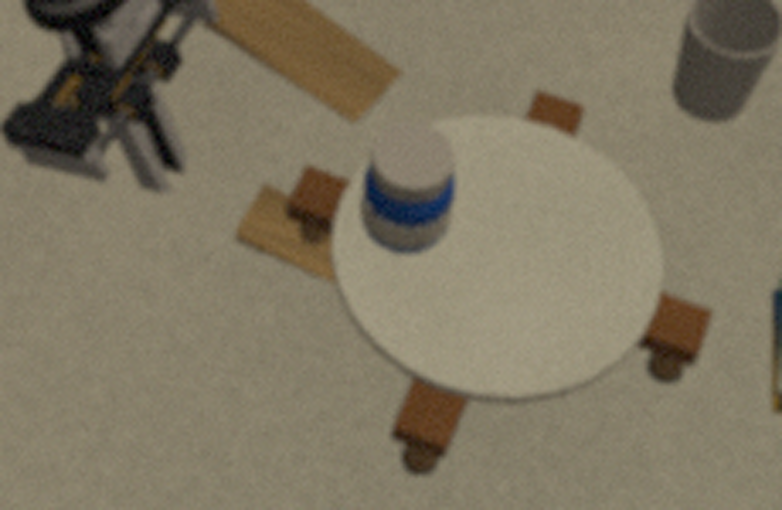

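```bash
python3 - <<'E'
from chk import *
c=dict(np.load("wrist7.npz"))
l=legpt(c,320,54.5,.0092+.011);b=ray(c,[[319.5,151.5]],0)[0,:2];b2=ray(c,[[319.5,146]],.016)[0,:2]
h=np.array([.378,.926])
print(l,b,b2,"past",.11-(l-b)@h,.11-(l-b2)@h)
E
```

```text
[0.53716182 0.04712568] [ 5.17647288e-01 -2.45875451e-05] [ 0.51693973 -0.00194686] past 0.05896236166944332 0.05691487586597574
```

The nose is about 58 mm past the leg (window 50–68) and the board is level within about 0.2°. I'll lift clear, confirm nothing moves and hand in.

```bash
python3 - <<'E'
from push import *
ctrl.move_l(pos(-.05,.10),max_speed=.15);ctrl.wait(.5)
for n in("scene","top"):
    c=camera(n); print(n,board(c)); cv2.imwrite(f"pics/{n}8.png",c["color"])
print(ctrl.current_t()); ctrl.hand_in()
E
```

```text
scene (array([-0.14, -0.01]), np.float64(0.0801), array([-0.0001,  0.0012, -0.001 ]))
top (array([-0.05,  0.07]), np.float64(0.0801), array([-0.0016, -0.0016,  0.0002]))
21.25
the job is handed in; nothing more can be done
```

View pics/top8.png

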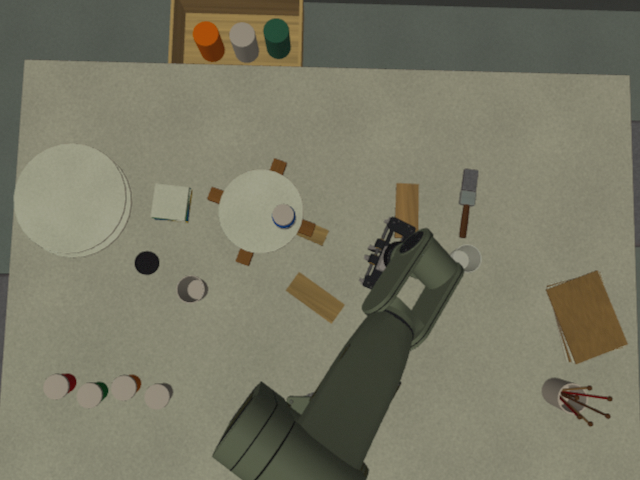

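The wedge is under the bare leg, the board is level, and I handed the job in at about 21 s; no verdict is reported. I slid the smallest wedge about 22 mm sideways into line with the leg. Then I pushed it butt-first with two fingertips, in steps, and withdrew the arm.

- **Wedge depth:** two readings put the nose 57 mm and 59 mm past the leg axis (window 50–68 mm), which is about 9 mm of thickness.
- **Level:** after I withdrew, the board's tilt measured 0.14° (scene camera) and 0.09° (top camera). It was 4.1° at the start, and the limit is 0.7°.
- **Stand and jar:** the stand moved only about 3–4 mm, and the jar is upright on the board.
- **Other things on the table:** the last top view shows them in place, except that the arm hides part of the cup and of one look-alike wedge. I never moved the fingers near either.
- **Not measured:** I couldn't read the loads on the individual feet. That the stand sits firmly is inferred from the level board, the wedge depth and the push force rising to about 4.7 N at the end.

No check failed.

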